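Shut and lock the punch rack on the leather bench

TASK

Lock the punch rack: swing its open steel keeper bar fully shut across the three punches, past the spring ball at its end, then take the curved locking pin by its square grip and feed its hook round through both eyes, in at the eye on the catch post and out through the eye on the bar, until about 3 cm of the tip stands out beyond. Leave the pin standing upright on the rack's board, let go, and do not knock over the punches or the pounder.

Things in the scene. Friction and masses are not known exactly. Their poses are not given: they have to be found in the camera images.
- rack: Wooden punch rack, fixed. Origin on the bench surface; x away from its open front, y along it to the catch post, z up. In mm: 12 thick board x -120..85, y -125..125; bar when shut along x 20, y -95..45; behind it a back block 72 high (x 53..75, y -125..25) and 3 punches at x 44, tops to 127; steel catch post x 11..33, y 61..81, 64 high. The front (x below 10) is clear but for the two eyes.
- keeper (a joint): Keeper bar angle: steel bar 140 mm long, 8 thick, 20 high (42 to 62 mm above the bench), level, on an upright hinge. 0 = shut at its stop; grows to 1.4 rad as the free end swings out to the front, counter-clockwise from above. Slight friction, stays where left. In the last 0.1 rad a nub under it rides over a spring ball (a few N at the bar's end), which then keeps it shut.
- keeper_hinge (a point): On the bar's hinge axis, half-way up the bar (52 mm above the bench), at x 20, y -100 mm of the rack. It turns with the bar: y points along the bar to the free end, -x out of its front face (4 mm from the axis line), which is pushed to shut it.
- eye_bar (a point): Centre of the bar's eye, a steel ring standing upright on the front of the bar near its free end: hole 26 mm across, ring 8 mm thick, 42 mm outside, centre 52 mm above the bench, 23 mm in front of the bar's line and 135 mm from the hinge along it.
- eye_fixed (a point): Centre of the equal ring on the catch post, at x -3, y 65 mm of the rack, 52 mm above the bench. With the bar shut the eyes are 31 mm apart, each square to a level circle of radius 45 mm about arc_centre: seen from there the fixed eye is 20 degrees to the +y side of the rack's +x, the bar's eye 20 degrees to the -y side.
- arc_centre (a point): Point fixed to the rack in empty space, 52 mm above the bench, at x -45, y 50 mm of the rack: centre of the circle that runs through both eyes when the bar is shut. Axes as the rack's.
- pin_grip (a point): Centre of the grip of the loose locking pin (about 0.32 kg), which stands on its own: turned steel foot 40 mm across, 18 mm thick stem, on top a square wooden grip 20 x 20 mm, 42 mm high (57 to 99 mm above the foot's underside; this point 78). z up, x from the stem across to the hook's tip; the grip's sides are square to x and y.
- pin_tip (a point): Free tip of the pin's hook, 90 mm along the pin's x from the grip's axis, 40 mm above the foot's underside. The hook is a round steel bar 8 mm thick bent to a level half circle of 45 mm radius, from the stem round the pin's +y side to this tip (clockwise from stem to tip, seen from above).
- pin_arc (a point): Centre of the hook's half circle: 45 mm along the pin's x from the grip's axis, 40 mm above the foot's underside.
- punch0_mid (a point): Middle of a dark steel punch, 16 mm thick, 105 mm high, standing loose in the rack's notch nearest the hinge; z along it.
- punch1_mid (a point): Middle of the second punch, 115 mm high, in the middle notch.
- punch2_mid (a point): Middle of the third punch, 98 mm high, in the notch nearest the catch post.
- pounder_mid (a point): Middle of a bell-footed steel hand pounder, 52 mm across the foot, 116 mm high, standing on the bench: a straight tool without a hook.
There are look-alikes about, which are no part of the job. Leave any orange look-alike of the part that bears pin_grip alone.

How it is judged:
By the outcome, as a careful person would: the job done as asked, in the order asked, and still so for the second after the job is handed in, with the robot touching nothing.
It also fails if it takes over 69 s, if anything falls off the work surface, if the arm or the gripper's body presses on something with over 40 N, if the wrist force passes 120 N, or if a joint passes its speed limit or range.

ROBOT

A 6-joint arm with a two-finger parallel gripper is mounted at the origin on the work surface. World frame = base frame: x ahead of the robot, y to its left, z up, the work surface at z = 0. Lengths are in m, angles in rad, forces in N, time in s.
With the tool pointing down it reaches from about 0.3 to 0.775 m from the base axis. Payload 14.6 kg.
Tool frame: the origin (TCP) lies between the finger pads; the fingertips stand 22 mm ahead of it and the grasp point (between the pads) lies 3 mm ahead of it; z points along the fingers, y is the line along which they close (so a half turn about z gives the same grasp; the last joint's range is limited). The gripper opens to 85 mm and grips with 20 to 120 N. Pads are 22 mm wide; open, the fingers measure 114 mm over their backs; the gripper's body (76 mm by 85 mm) begins 54 mm behind the grasp point. The pads swing forward as they close: fully open they stand 13 mm farther back than shut.
Start: joints at [1.216, 0.3, 1.521, -0, 1.321, -0.067], TCP at [0.156, 0.527, 0.253] pointing down, gripper open.
Joint ranges: [-3.03, 3.03], [-0.79, 2.21], [0.23, 2.52], [-1.04, 4.18], [0, 3.07], [-2.55, 2.55]. Speed limits (rad/s): [2.22, 2.22, 2.57, 3.14, 3.14, 3.14].

INTERFACE

Orientations are given as a rotation vector (axis times angle).
In Python, from rig import sensors, cams, close_job gives the robot as it stands.
- The arm moves only by the tool play_rows, never from a script. Its arguments are lists of equal length, an entry for each row: "slide": the shift along the tool's x, y, z in units of 40 mm (1.0 is 40 mm), a list of three; "rotation": the turn, a rotation vector about the tool's x, y, z in units of 5 degrees (1.0 is 5 degrees), a list of three; "gripper": the opening, from 0 (shut) to 1 (fully open). A call has 1 to 10 rows; each row shifts and turns the commanded pose from where the row before left it, along the tool's axes as they then stand; what a row does not reach is not made up. A row lasts 1/12 s, in which the tool goes at most 41.7 mm and 7.16 degrees, less where a joint would pass 70% of its speed; a pose out of reach is approached as far as the arm can. A call is refused whole if a number of a shift passes 1 or a number of a turn 1, either way. A call with a gripper value outside its range is refused whole. The fingers move at their own pace and stop on an object; "squeeze" is the grip in N (left out, the last holds). Time passes only in rows, so rows that do not move let the fingers close. It gives the time, the measured TCP pose, the force, the opening and the grip force at its end, in the units of the state.
- sensors.state(): the state, without advancing time (a new reading comes with each control period).
- cams.read_camera(name): name is "scene" or "side" or "wrist"; returns a dict with "pixels" (384x512x3 uint8, blue, green, red), "camera_matrix" (3x3 intrinsics, pixels), "R" (3x3) and "t" (3): a world point X has camera coordinates R X + t. Camera axes: x right, y down, z forward; pixel columns grow to the right and rows downward; lengths in m; the calibration is good to about 2 mm. A picture is of the moment at which its call begins. There is no depth.
- close_job(): hands the job in; it is judged then, once.
The state is a dict: "time_s": time; "q": joint angles; "qd": joint speeds; "joint_torque": joint torques, N m; "ee_pos": TCP position; "tool_rot": TCP orientation; "force": force on the tool from outside, world axes, zero at the start; "ft_torque": the same for the moment, N m; "grip_width": opening from 0.0 (shut) to 1.0 (fully open); "grip_force": force on a finger pad.
Only numpy, scipy, OpenCV 4.12 (cv2) and the standard library are available. Lean on these libraries where they do the work, as an engineer would, in place of code of your own. Each camera call takes 0.05 s, during which the arm holds its last target. There are 200 camera calls.

## Working session

There is one attempt and no reset: what is moved stays moved. The work goes in short steps, Python scripts to look and compute and a tool call to move; the robot and the scene stay as the last step left them, time stands still between calls to the robot, and variables do not carry over. Pictures are saved under pics/ and viewed, at most 10 in all, crops included, and the job is handed in when it is done.

Besides the shell and the picture viewer there is one more tool, called after "Emit:" by a JSON object that holds its "fn" and its "kwargs", one argument or row to a line. play_rows: Moves the arm, as the interface text tells. Its arguments: {"type":"object","properties":{"slide":{"type":"array"},"rotation":{"type":"array"},"gripper":{"type":"array"},"squeeze":{"type":"number"}},"required":["slide","rotation","gripper"]}

```bash
mkdir -p pics; ls; cat > h.py <<'E'
import numpy as np, cv2, json
from rig import sensors, cams
def grab(n,f=None):
    c=cams.read_camera(n)
    np.savez('last_%s.npz'%n,**{k:np.array(c[k]) for k in c})
    if f: cv2.imwrite('pics/'+f,np.array(c['pixels']))
    return c
def load(n): return dict(np.load('last_%s.npz'%n))
def proj(c,X):
    X=np.atleast_2d(X); p=(np.array(c['R'])@X.T).T+np.array(c['t']).ravel(); p=p@np.array(c['camera_matrix']).T
    return p[:,:2]/p[:,2:]
def onz(c,uv,z):
    R=np.array(c['R']);t=np.array(c['t']).ravel();o=-R.T@t
    d=R.T@np.linalg.solve(np.array(c['camera_matrix']),[uv[0],uv[1],1.])
    return o+d*(z-o[2])/d[2]
E
python3 - <<'E'
from h import *
a=[grab(n)['pixels'] for n in('scene','side','wrist')]
for n,i in zip(('scene','side','wrist'),a):
    cv2.imwrite('pics/%s0.png'%n,cv2.resize(np.array(i),(800,600),interpolation=cv2.INTER_CUBIC))
    c=load(n); print(n,(-c['R'].T@c['t'].ravel()).round(3),c['R'].round(2).tolist(),c['camera_matrix'].round(1).tolist())
print(sensors.state())
E
```

```text
pics
scene [0.952 0.331 0.613] [[-0.73, 0.68, 0.02], [0.46, 0.51, -0.73], [-0.51, -0.52, -0.69]] [[391.4, 0.0, 257.4], [0.0, 391.4, 191.8], [0.0, 0.0, 1.0]]
side [0.312 0.656 0.969] [[-0.95, -0.31, 0.01], [-0.25, 0.72, -0.64], [0.2, -0.61, -0.77]] [[440.1, 0.0, 260.1], [0.0, 440.1, 197.1], [0.0, 0.0, 1.0]]
wrist [0.092 0.546 0.374] [[0.28, 0.96, -0.0], [0.92, -0.27, 0.27], [0.26, -0.08, -0.96]] [[326.7, 0.0, 262.8], [0.0, 326.7, 193.2], [0.0, 0.0, 1.0]]
{'time_s': 0.15, 'q': array([ 1.21641007e+00,  3.00346233e-01,  1.52143407e+00,  8.25629815e-06,
        1.32074325e+00, -6.65749279e-02]), 'qd': array([-0.00043327, -0.00219665, -0.00329288,  0.00209681, -0.00016069,
       -0.00097075]), 'joint_torque': array([ 1.80528972e-03, -5.43662632e+01, -3.61892295e+01,  2.70437488e-05,
        2.96006059e-03,  2.13703964e-05]), 'ee_pos': array([0.15604983, 0.52722422, 0.252852  ]), 'tool_rot': array([-4.50508333e-01, -3.10891837e+00,  1.42727499e-03]), 'force': array([-0.18001482,  0.62181312, -0.24521246]), 'ft_torque': array([-0.01110641,  0.02532531, -0.03899787]), 'grip_force': 0.0, 'grip_width': 0.9976699042133461}
```

View pics/scene0.png

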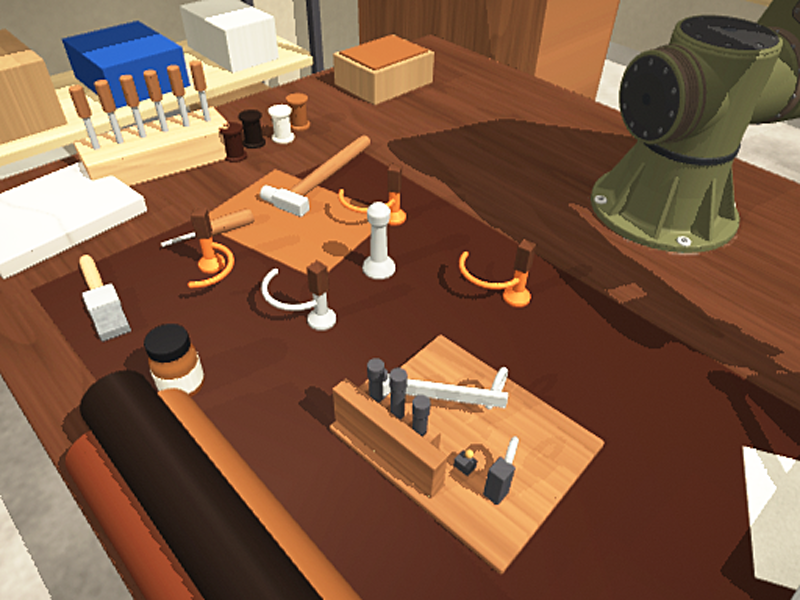

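View pics/side0.png

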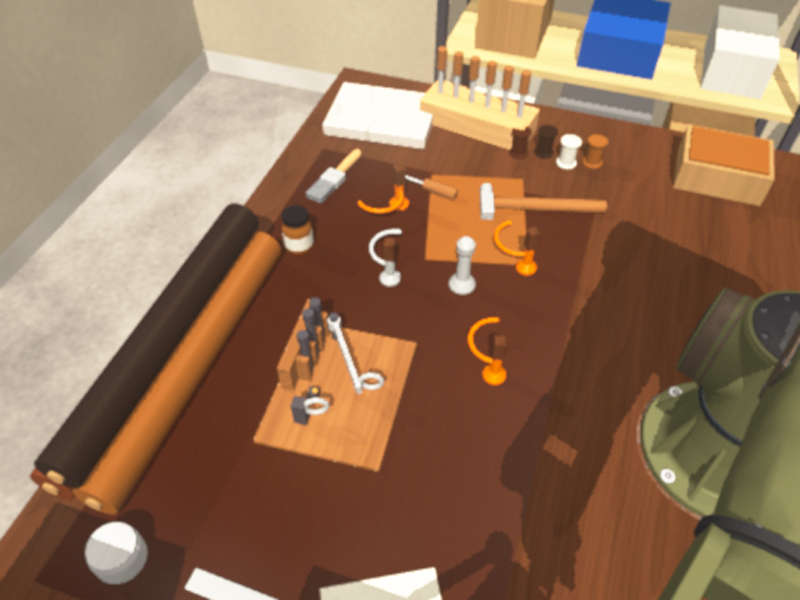

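The scene view shows the rack board with corners at about (440,335), (604,441), (503,571) and (330,427). The plain steel pin stands at about (320,320), the pounder at (378,270), and the orange look-alikes are elsewhere. The side view shows the board corners at (416,342), (380,469) and (255,440), the pin foot at (390,278) and the pounder at (462,285). Next I'll zoom in.

```bash
python3 - <<'E'
from h import *
s=load('scene')['pixels'];d=load('side')['pixels']
# crops (x0,y0,w,h) scale
def crop(i,x,y,w,h,W,H): return cv2.resize(i[y:y+h,x:x+w],(W,H),interpolation=cv2.INTER_CUBIC)
a=crop(s,205,210,184,160,460,400)   #2.5x
b=crop(d,160,185,112,120,340,364)   # ~3.036
p=crop(s,160,160,100,55,400,220)    #4x
q=crop(d,225,140,90,55,360,220)     #4x
im=np.zeros((600,800,3),np.uint8)
im[:380,:460]=a[:380]; im[:364,460:]=b; im[380:,:400]=p; im[380:,400:760]=q
cv2.imwrite('pics/crop1.png',im)
E
```

```text
(no output)
```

View pics/crop1.png

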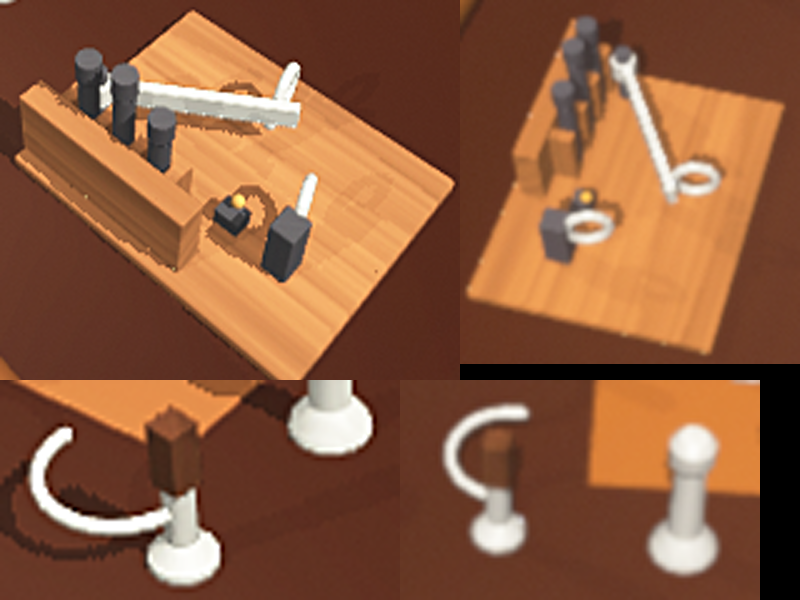

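```bash
cat > fit.py <<'E'
from h import *
from scipy.optimize import least_squares
S=load('scene');D=load('side')
sa=lambda x,y:(205+x/2.5,210+y/2.5); sd=lambda x,y:(160+(x-460)*112/340,185+y*120/364)
sp=lambda x,y:(160+x/4,160+(y-380)/4); sq=lambda x,y:(225+(x-400)/4,140+(y-380)/4)
def T(p,X):
    c,s=np.cos(p[2]),np.sin(p[2]); return np.array([p[0]+c*X[0]-s*X[1],p[1]+s*X[0]+c*X[1],X[2]])
def fit(obs,p0,f=T):
    r=lambda p:np.concatenate([proj(c,f(p,X))[0]-uv for c,uv,X in obs])
    s=least_squares(r,p0,loss='soft_l1'); print(s.x.round(4),r(s.x).round(1).reshape(-1,2).tolist()); return s.x
rack=[(S,sa(192,12),(-.12,-.125,.012)),(S,sa(453,182),(-.12,.125,.012)),(S,sa(18,152),(.085,-.125,.012)),
(D,sd(784,104),(-.12,-.125,.012)),(D,sd(708,350),(-.12,.125,.012)),(D,sd(468,290),(.085,.125,.012)),
(S,sa(288,222),(.022,.071,.064)),(D,sd(556,220),(.022,.071,.064)),(D,sd(588,228),(-.003,.065,.052))]
c0=onz(S,rack[0][1],.012);c1=onz(S,rack[1][1],.012);d=c1-c0;yaw=np.arctan2(-d[0],d[1])
m=T((0,0,yaw),(-.12,0,0)); mid=(c0+c1)/2-m
R=fit(rack,[mid[0],mid[1],yaw])
def bar(p,X):
    return T(R,tuple(np.array([.02,-.1,0])+T((0,0,p[0]),X)))
B=fit([(S,sa(300,106),(-.004,.145,.062)),(D,sd(672,198),(-.002,.145,.062)),(D,sd(697,178),(-.023,.135,.052)),(S,sa(288,82),(-.023,.135,.052))],[.8],bar)
pin=[(S,sp(172,421),(0,0,.099)),(S,sp(68,434),(.09,0,.040)),(S,sp(184,560),(0,0,.003)),(D,sq(527,412),(.09,0,.04)),(D,sq(497,433),(0,0,.099)),(D,sq(498,535),(0,0,.003))]
g=onz(S,pin[0][1],.099);t=onz(S,pin[1][1],.04);d=t-g
P=fit(pin,[g[0],g[1],np.arctan2(d[1],d[0])])
pd=onz(S,(378*.64,270*.64),.006);print('pounder',pd, onz(D,(462*.64,285*.64),.006))
for n,X in dict(hinge=(.02,-.1,.052),eyef=(-.003,.065,.052),arc=(-.045,.05,.052),post=(.022,.071,.064)).items(): print(n,T(R,X).round(4))
print('barend',bar(B,(0,.14,.062)).round(4)); np.save('rp.npy',np.r_[R,B,P])
E
python3 fit.py
```

```text
[0.6246 0.0903 0.0697] [[0.3, -2.2], [1.3, -0.6], [-2.2, 0.1], [0.3, -0.1], [0.3, 0.1], [-1.4, 0.5], [0.4, 0.0], [-0.8, -0.6], [-0.2, -0.4]]
[0.5814] [[0.1, -1.6], [0.4, -2.7], [-0.7, 0.7], [-1.0, 2.5]]
[ 0.6121 -0.1783 -1.4714] [[-0.2, 0.1], [0.1, -0.6], [0.1, -1.1], [-0.6, 0.5], [-0.2, 1.7], [-0.1, -0.7]]
pounder [ 0.48676972 -0.20176356  0.006     ] [ 0.47639351 -0.20333378  0.006     ]
hinge [ 0.6515 -0.008   0.052 ]
eyef [0.617 0.155 0.052]
arc [0.5762 0.1371 0.052 ]
post [0.6416 0.1627 0.064 ]
barend [0.5666 0.1033 0.062 ]
```

```bash
cat >> h.py <<'E'
from scipy.spatial.transform import Rotation as Ro
rp=np.load('rp.npy') if __import__('os').path.exists('rp.npy') else None
def T(p,X):
    c,s=np.cos(p[2]),np.sin(p[2]); return np.array([p[0]+c*X[0]-s*X[1],p[1]+s*X[0]+c*X[1],X[2]])
def down(yy,tilt=0): # tool y at world yaw yy deg, tool down, then tilt deg about tool y
    y=np.radians(yy); Y=np.array([np.cos(y),np.sin(y),0]);Z=np.array([0,0,-1.])
    return Ro.from_matrix(np.c_[np.cross(Y,Z),Y,Z])*Ro.from_euler('y',tilt,degrees=True)
def need(P,R,pos=None,rot=None):
    s=sensors.state(); p0=s['ee_pos'] if pos is None else pos; R0=Ro.from_rotvec(s['tool_rot']) if rot is None else rot
    print('slide in present axes',(R0.inv().apply(P-p0)/.04).round(3),'turn/5deg',((R0.inv()*R).as_rotvec(degrees=True)/5).round(2),
      'slide in final axes',(R.inv().apply(P-p0)/.04).round(3),'dist',np.linalg.norm(P-p0).round(3))
def where():
    s=sensors.state();R=Ro.from_rotvec(s['tool_rot']);Y=R.apply([0,1,0]);Z=R.apply([0,0,1])
    print(s['time_s'],'pos',s['ee_pos'].round(4),'yyaw',np.degrees(np.arctan2(Y[1],Y[0])).round(2),'z',Z.round(3),'F',s['force'].round(1),'w',s['grip_width'].round(3),'gf',np.round(s['grip_force'],1),'q6',s['q'][5].round(2))
    rr=rp[:3]; print('rack xyz',(Ro.from_euler('z',-rr[2]).apply(s['ee_pos']-[rr[0],rr[1],0])*1000).round(1))
E
python3 - <<'E'
from h import *
yy=90+np.degrees(rp[2]); 
A=T(rp[:3],(-.0675,-.040,.0667))
need(A+[0,0,.12],down(yy)); need(A,down(yy,-20),A+[0,0,.12],down(yy))
E
```

```text
slide in present axes [-13.1    -8.674   1.661] turn/5deg [-0.01 -0.   -4.1 ] slide in final axes [ -9.236 -12.711   1.654] dist 0.632
slide in present axes [0. 0. 3.] turn/5deg [ 0. -4. -0.] slide in final axes [1.026 0.    2.819] dist 0.12
```

Emit:
{"fn": "play_rows", "kwargs": {
  "slide": [
    [-0.82,-0.54,0.1],
    [-0.82,-0.54,0.1],
    [-0.82,-0.54,0.1],
    [-0.82,-0.54,0.1],
    [-0.82,-0.54,0.1],
    [-0.82,-0.54,0.1],
    [-0.82,-0.54,0.1],
    [-0.82,-0.54,0.1],
    [-0.82,-0.54,0.1],
    [-0.82,-0.54,0.1]
  ],
  "rotation": [
    [0,0,0],
    [0,0,0],
    [0,0,0],
    [0,0,0],
    [0,0,0],
    [0,0,0],
    [0,0,0],
    [0,0,0],
    [0,0,0],
    [0,0,0]
  ],
  "gripper": [0,0,0,0,0,0,0,0,0,0],
  "squeeze": 40
}}

```text
time_s: 0.98
ee_pos: [0.4101, 0.2254, 0.2131]
tool_rot: [0.45, 3.109, 0.0]
force: [0.4, 1.3, 0.2]
grip_width: -0.001
grip_force: 0.0
```

Emit:
{"fn": "play_rows", "kwargs": {
  "slide": [
    [-0.82,-0.54,0.1],
    [-0.82,-0.54,0.1],
    [-0.82,-0.54,0.1],
    [-0.82,-0.54,0.1],
    [-0.82,-0.54,0.1],
    [-0.82,-0.54,0.1],
    [0,0,0]
  ],
  "rotation": [
    [0,0,0],
    [0,0,0],
    [0,0,0],
    [0,0,0],
    [0,0,0],
    [0,0,0],
    [0,0,0]
  ],
  "gripper": [0,0,0,0,0,0,0]
}}

```text
time_s: 1.57
ee_pos: [0.5637, 0.0423, 0.1879]
tool_rot: [-0.457, -3.108, 0.002]
force: [-0.6, 0.1, -0.3]
grip_width: 0.002
grip_force: 0.0
```

Emit:
{"fn": "play_rows", "kwargs": {
  "slide": [
    [0,0,0],
    [0,0,0],
    [0,0,0],
    [0,0,0],
    [0,0,0],
    [0,0,0],
    [0,0,0],
    [0,0,0],
    [0,0,0]
  ],
  "rotation": [
    [0,0,-1],
    [0,0,-1],
    [0,0,-1],
    [0,0,-1],
    [0,0,-0.1],
    [0,-1,0],
    [0,-1,0],
    [0,-1,0],
    [0,-1,0]
  ],
  "gripper": [0,0,0,0,0,0,0,0,0]
}}

```text
time_s: 2.32
ee_pos: [0.5612, 0.0471, 0.1895]
tool_rot: [-0.093, 2.787, 0.018]
force: [0.4, -0.7, -0.3]
grip_width: 0.002
grip_force: 0.0
```

```bash
python3 - <<'E'
from h import *
where();A=T(rp[:3],(-.0675,-.040,.0667)); need(A,down(90+np.degrees(rp[2]),-20))
c=grab('wrist','w1.png'); grab('scene');
u=proj(c,[T(rp[:3],X) for X in [(.02,-.1,.062),(-.003,.065,.052),(-.12,-.125,.012),(-.12,.125,.012),(.022,.071,.064)]]);print(u.round(0).tolist())
for p in u: cv2.circle(c['pixels'],tuple(int(v) for v in p),3,(0,255,0),1)
cv2.imwrite('pics/w1.png',c['pixels'])
E
```

```text
Traceback (most recent call last):
  File "h.py", line 29, in where
    print(s['time_s'],'pos',s['ee_pos'].round(4),'yyaw',np.degrees(np.arctan2(Y[1],Y[0])).round(2),'z',Z.round(3),'F',s['force'].round(1),'w',s['grip_width'].round(3),'gf',np.round(s['grip_force'],1),'q6',s['q'][5].round(2))
                                                                                                                                              ^^^^^^^^^^^^^^^^^^^^^
AttributeError: 'float' object has no attribute 'round'
```

```bash
sed -i "s/s\['grip_width'\].round(3)/round(float(s['grip_width']),3)/" h.py; python3 - <<'E'
from h import *
where();A=T(rp[:3],(-.0675,-.040,.0667)); need(A,down(90+np.degrees(rp[2]),-20))
c=grab('wrist'); grab('scene');
im=np.array(c['pixels']).copy()
u=proj(c,[T(rp[:3],X) for X in [(.02,-.1,.062),(-.003,.065,.052),(-.12,-.125,.012),(-.12,.125,.012),(.022,.071,.064)]]);print(u.round(0).tolist())
for p in u: cv2.circle(im,tuple(int(v) for v in p),3,(0,255,0),1)
cv2.imwrite('pics/w1.png',im)
E
```

```text
2.3167 pos [0.5612 0.0471 0.1895] yyaw 93.85 z [ 0.345  0.024 -0.938] F [ 0.4 -0.7 -0.3] w 0.002 gf 0.0 q6 -1.65
rack xyz [-66.2 -38.8 189.5]
slide in present axes [ 1.092 -0.034  2.869] turn/5deg [-0.    0.05 -0.03] slide in final axes [ 1.08  -0.031  2.874] dist 0.123
[[194.0, 225.0], [384.0, 197.0], [149.0, 41.0], [480.0, 40.0], [389.0, 228.0]]
```

View pics/w1.png

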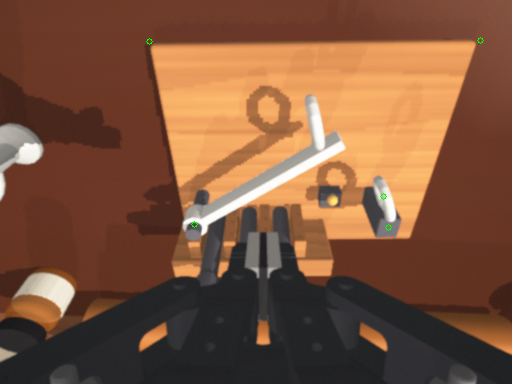

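The green predicted points lie on the hinge (194,225), the catch post (389,228) and the board corners, so the rack fit is good. The bar runs from (194,215) to (340,143). I'll descend in front of it and push.

Emit:
{"fn": "play_rows", "kwargs": {
  "slide": [
    [0.27,-0.01,0.72],
    [0.27,-0.01,0.72],
    [0.27,-0.01,0.72],
    [0.27,-0.01,0.72],
    [0,0,0]
  ],
  "rotation": [
    [0,0,0],
    [0,0,0],
    [0,0,0],
    [0,0,0],
    [0,0,0]
  ],
  "gripper": [0,0,0,0,0]
}}

```text
time_s: 2.83
ee_pos: [0.5577, 0.0453, 0.0607]
tool_rot: [-0.096, 2.802, 0.018]
force: [-0.5, -0.4, -1.9]
grip_width: 0.001
grip_force: 0.0
```

```bash
python3 - <<'E'
from h import *
where();R=down(90+np.degrees(rp[2]),-20)
need(T(rp[:3],(-.0045,-.018,.0667)),R);
c=grab('scene');d=grab('side')
im=np.hstack([cv2.resize(c['pixels'][190:360,190:390],(400,340)),cv2.resize(d['pixels'][150:320,140:340],(400,340))])
cv2.imwrite('pics/push0.png',im)
E
```

```text
2.8333 pos [0.5577 0.0453 0.0607] yyaw 93.93 z [ 0.33   0.024 -0.944] F [-0.5 -0.4 -1.9] w 0.001 gf 0.0 q6 -1.67
rack xyz [-69.8 -40.3  60.7]
slide in present axes [-1.59   0.559  0.4  ] turn/5deg [ 0.01 -0.13 -0.02] slide in final axes [-1.586  0.557  0.417] dist 0.069
```

View pics/push0.png

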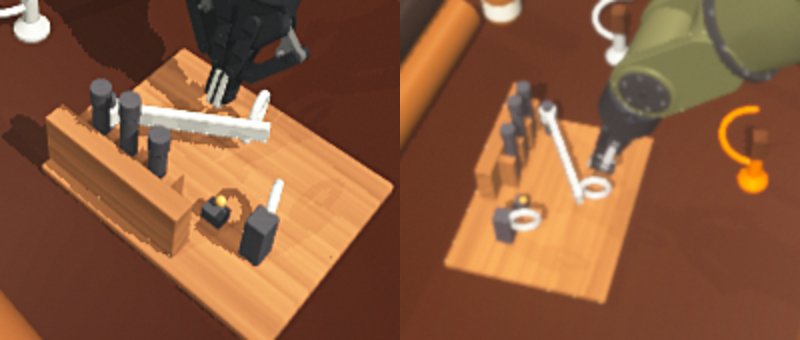

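The fingers stand in front of the bar at about (215,95), between it and its eye, and clear of the punches. Now I push.

Emit:
{"fn": "play_rows", "kwargs": {
  "slide": [
    [-0.15,0.04,0.05],
    [-0.15,0.05,0.05],
    [-0.15,0.05,0.05],
    [-0.15,0.05,0.05],
    [-0.15,0.05,0.05],
    [-0.15,0.05,0.05],
    [-0.15,0.05,0.05],
    [-0.15,0.05,0.05]
  ],
  "rotation": [
    [0,0,0],
    [0,0,0],
    [0,0,0],
    [0,0,0],
    [0,0,0],
    [0,0,0],
    [0,0,0],
    [0,0,0]
  ],
  "gripper": [0,0,0,0,0,0,0,0]
}}

```text
time_s: 3.6
ee_pos: [0.6101, 0.0648, 0.0676]
tool_rot: [-0.098, 2.791, 0.017]
force: [-1.8, 0.9, -1.3]
grip_width: -0.005
grip_force: 0.5
```

```bash
python3 - <<'E'
from h import *
where();R=down(90+np.degrees(rp[2]),-20)
need(T(rp[:3],(-.0025,-.018,.0637)),R)
E
```

```text
3.6 pos [0.6101 0.0648 0.0676] yyaw 94.01 z [ 0.341  0.024 -0.94 ] F [-1.8  0.9 -1.3] w -0.005 gf 0.5 q6 -1.61
rack xyz [-16.2 -24.5  67.6]
slide in present axes [-0.288  0.162  0.21 ] turn/5deg [ 0. -0.  0.] slide in final axes [-0.288  0.162  0.21 ] dist 0.016
```

Emit:
{"fn": "play_rows", "kwargs": {
  "slide": [
    [-0.06,0.02,0.03],
    [-0.06,0.02,0.03],
    [-0.06,0.02,0.03],
    [-0.06,0.02,0.03],
    [-0.05,0.02,0.02]
  ],
  "rotation": [
    [0,0,0],
    [0,0,0],
    [0,0,0],
    [0,0,0],
    [0,0,0]
  ],
  "gripper": [0,0,0,0,0]
}}

```text
time_s: 4.02
ee_pos: [0.6217, 0.069, 0.0661]
tool_rot: [-0.098, 2.793, 0.017]
force: [-4.4, -4.0, 2.8]
grip_width: 0.003
grip_force: 2.7
```

Emit:
{"fn": "play_rows", "kwargs": {
  "slide": [
    [-0.04,0,0.015],
    [-0.04,0,0.015],
    [0,0,0]
  ],
  "rotation": [
    [0,0,0],
    [0,0,0],
    [0,0,0]
  ],
  "gripper": [0,0,0]
}}

```text
time_s: 4.27
ee_pos: [0.6258, 0.0696, 0.0664]
tool_rot: [-0.098, 2.79, 0.017]
force: [-0.2, 0.0, -0.4]
grip_width: -0.006
grip_force: 0.0
```

```bash
python3 - <<'E'
from h import *
where()
E
```

```text
4.2667 pos [0.6258 0.0696 0.0664] yyaw 94.0 z [ 0.342  0.024 -0.94 ] F [-0.2  0.  -0.4] w -0.006 gf 0.0 q6 -1.6
rack xyz [ -0.2 -20.8  66.4]
```

Emit:
{"fn": "play_rows", "kwargs": {
  "slide": [
    [-0.03,0,0.01],
    [-0.03,0,0.01],
    [-0.03,0,0.01]
  ],
  "rotation": [
    [0,0,0],
    [0,0,0],
    [0,0,0]
  ],
  "gripper": [0,0,0]
}}

```text
time_s: 4.52
ee_pos: [0.6275, 0.0698, 0.0659]
tool_rot: [-0.098, 2.796, 0.017]
force: [-31.0, -3.5, 19.9]
grip_width: 0.001
grip_force: 15.9
```

```bash
python3 - <<'E'
from h import *
where()
E
```

```text
4.5167 pos [0.6275 0.0698 0.0659] yyaw 94.02 z [ 0.336  0.024 -0.941] F [-31.   -3.5  19.9] w 0.001 gf 15.9 q6 -1.6
rack xyz [  1.5 -20.7  65.9]
```

Contact with the stop is firm at 31 N, and the force dropped before that as the bar snapped over the ball. I'll back away and lift.

Emit:
{"fn": "play_rows", "kwargs": {
  "slide": [
    [0.1,0,-0.03],
    [0.4,0,-0.14],
    [0.5,0,-0.18],
    [0.5,0,-0.18],
    [-0.34,0,-0.94],
    [-0.34,0,-0.94],
    [-0.34,0,-0.94],
    [0,0,0]
  ],
  "rotation": [
    [0,0,0],
    [0,0,0],
    [0,0,0],
    [0,0,0],
    [0,0,0],
    [0,0,0],
    [0,0,0],
    [0,0,0]
  ],
  "gripper": [0,0,0,0,0,0,0,0]
}}

```text
time_s: 5.18
ee_pos: [0.5682, 0.0656, 0.1943]
tool_rot: [-0.097, 2.779, 0.017]
force: [0.0, -0.6, 1.9]
grip_width: -0.003
grip_force: 0.0
```

```bash
python3 - <<'E'
from h import *
where()
c=grab('wrist');im=np.array(c['pixels']).copy()
for X in [(.02,-.1,.062),(-.003,.065,.052),(-.003,.035,.052),(.016,.045,.062),(-.12,-.125,.012),(-.12,.125,.012),(.022,.071,.064)]:
    cv2.circle(im,tuple(int(v) for v in proj(c,T(rp[:3],X))[0]),2,(0,255,0),1)
cv2.imwrite('pics/w2.png',cv2.resize(im,(800,600)))
p=rp[4:7]; G=T(p,(0,0,.082)); yy=np.degrees(p[2]); print(G,yy)
need(G+[0,0,.1],down(yy))
E
```

```text
5.1833 pos [0.5682 0.0656 0.1943] yyaw 94.02 z [ 0.353  0.025 -0.935] F [ 0.  -0.6  1.9] w -0.003 gf 0.0 q6 -1.6
rack xyz [-58.  -20.8 194.3]
[ 0.61208688 -0.1782946   0.082     ] -84.30647676769092
slide in present axes [-0.577 -6.159  0.443] turn/5deg [ 6.34  0.1  35.1 ] slide in final axes [0.514 6.176 0.212] dist 0.248
```

View pics/w2.png

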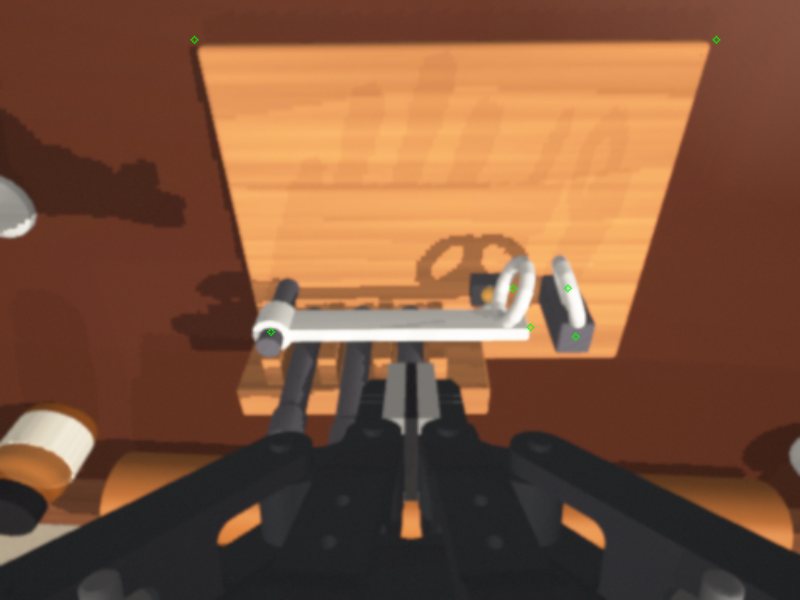

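The wrist view shows the bar shut along the rack. Both eyes sit on their predicted centres at (513,289) and (568,288), and the punches are standing. Next I go to the pin.

Emit:
{"fn": "play_rows", "kwargs": {
  "slide": [
    [0,0,0],
    [0,0,0],
    [0,0,0],
    [0,0,0],
    [0,-0.77,0],
    [-0.11,-0.9,0.05],
    [-0.11,-0.9,0.05],
    [-0.11,-0.9,0.05],
    [-0.11,-0.9,0.05],
    [-0.11,-0.9,0.05]
  ],
  "rotation": [
    [0,1,0],
    [0,1,0],
    [0,1,0],
    [0,1,0],
    [0,0,0],
    [0,0,0],
    [0,0,0],
    [0,0,0],
    [0,0,0],
    [0,0,0]
  ],
  "gripper": [0.3,0.5,0.7,0.9,1,1,1,1,1,1]
}}

```text
time_s: 6.07
ee_pos: [0.602, -0.1451, 0.1746]
tool_rot: [0.11, -3.139, -0.001]
force: [0.0, 0.7, 0.1]
grip_width: 0.999
grip_force: 0.0
```

Emit:
{"fn": "play_rows", "kwargs": {
  "slide": [
    [-0.11,-0.89,0.05],
    [0,0,0],
    [0,0,0],
    [0,0,0],
    [0,0,0],
    [0,0,0],
    [0,0,0],
    [0,0,0],
    [0,0,0],
    [0,0,0]
  ],
  "rotation": [
    [0,0,1],
    [0,0,1],
    [0,0,1],
    [0,0,1],
    [0,0,1],
    [0,0,1],
    [0,0,1],
    [0,0,1],
    [0,0,1],
    [0,0,1]
  ],
  "gripper": [1,1,1,1,1,1,1,1,1,1]
}}

```text
time_s: 6.9
ee_pos: [0.6089, -0.1785, 0.1725]
tool_rot: [-1.233, -2.888, 0.0]
force: [-0.6, 0.1, 0.1]
grip_width: 1.003
grip_force: 0.0
```

Emit:
{"fn": "play_rows", "kwargs": {
  "slide": [
    [0,0,0],
    [0,0,0],
    [0,0,0],
    [0,0,0],
    [0,0,0],
    [0,0,0],
    [0,0,0],
    [0,0,0],
    [0,0,0],
    [0,0,0]
  ],
  "rotation": [
    [0,0,1],
    [0,0,1],
    [0,0,1],
    [0,0,1],
    [0,0,1],
    [0,0,1],
    [0,0,1],
    [0,0,1],
    [0,0,1],
    [0,0,1]
  ],
  "gripper": [1,1,1,1,1,1,1,1,1,1]
}}

```text
time_s: 7.73
ee_pos: [0.6089, -0.1785, 0.1725]
tool_rot: [-2.338, -2.096, 0.001]
force: [-0.4, 0.1, 1.3]
grip_width: 1.001
grip_force: 0.0
```

Emit:
{"fn": "play_rows", "kwargs": {
  "slide": [
    [0,0,0],
    [0,0,0],
    [0,0,0],
    [0,0,0],
    [0,0,0],
    [0,0,0],
    [0,0,0],
    [0,0,0],
    [0,0,0],
    [0,0,0]
  ],
  "rotation": [
    [0,0,1],
    [0,0,1],
    [0,0,1],
    [0,0,1],
    [0,0,1],
    [0,0,1],
    [0,0,1],
    [0,0,1],
    [0,0,1],
    [0,0,1]
  ],
  "gripper": [1,1,1,1,1,1,1,1,1,1]
}}

```text
time_s: 8.57
ee_pos: [0.6089, -0.1785, 0.1726]
tool_rot: [-3.005, -0.912, 0.002]
force: [-0.1, -0.3, -0.6]
grip_width: 0.999
grip_force: 0.0
```

Emit:
{"fn": "play_rows", "kwargs": {
  "slide": [
    [0,0,0],
    [0,0,0],
    [0,0,0],
    [0,0,0],
    [0,0,0],
    [0,0,0],
    [0,0,0]
  ],
  "rotation": [
    [0,0,1],
    [0,0,1],
    [0,0,1],
    [0,0,1],
    [0,0,1],
    [0,0,0.7],
    [0,0,0]
  ],
  "gripper": [1,1,1,1,1,1,1]
}}

```text
time_s: 9.15
ee_pos: [0.6089, -0.1785, 0.1726]
tool_rot: [-3.138, -0.146, 0.002]
force: [-0.2, -1.2, 0.3]
grip_width: 0.999
grip_force: 0.0
```

```bash
python3 - <<'E'
from h import *
where()
c=grab('wrist');im=np.array(c['pixels']).copy()
p=rp[4:7]; G=T(p,(0,0,.082)); yy=np.degrees(p[2]); need(G,down(yy))
for X in [(.01,.01,.099),(-.01,-.01,.099),(.01,-.01,.099),(-.01,.01,.099),(.09,0,.04),(.045,.045,.04)]:
    u=proj(c,T(p,X))[0];print(u.round(1)); cv2.circle(im,tuple(int(v) for v in u),2,(0,255,0),1)
cv2.imwrite('pics/w3.png',cv2.resize(im,(800,600)))
E
```

```text
9.15 pos [ 0.6089 -0.1785  0.1726] yyaw -84.65 z [-0.001  0.001 -1.   ] F [-0.2 -1.2  0.3] w 0.999 gf 0.0 q6 1.13
rack xyz [ -34.4 -267.1  172.6]
slide in present axes [0.082 0.004 2.27 ] turn/5deg [-0.01  0.01 -0.02] slide in final axes [0.08  0.003 2.27 ] dist 0.091
[277.8 194.5]
[246.1 225. ]
[277.6 224.8]
[245.4 194.7]
[374.4 185.8]
[320.5 129. ]
```

View pics/w3.png

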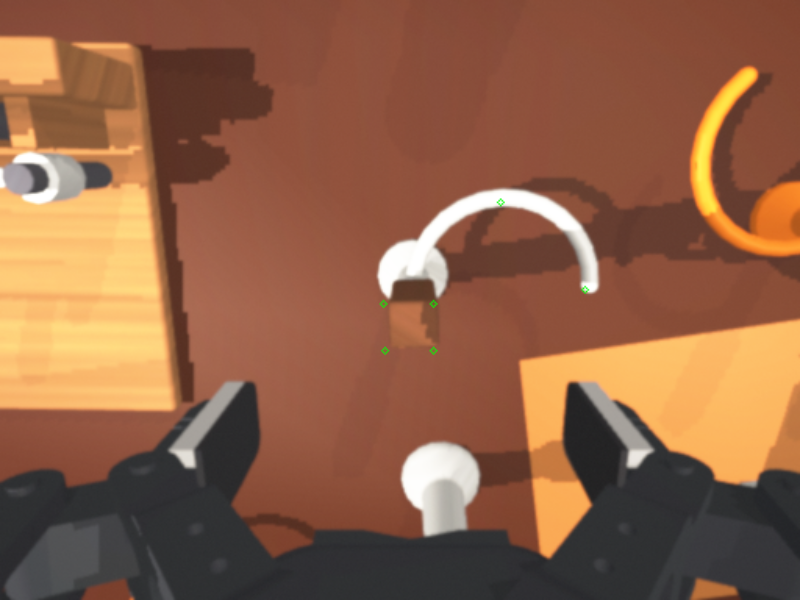

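The grip top sits about 5 px right of its predicted spot, roughly 2 mm along the pin's x. I'll correct for that and descend.

Emit:
{"fn": "play_rows", "kwargs": {
  "slide": [
    [0.09,0.05,0.4],
    [0,0,0.45],
    [0,0,0.45],
    [0,0,0.45],
    [0,0,0.45],
    [0,0,0],
    [0,0,0]
  ],
  "rotation": [
    [0,0,0],
    [0,0,0],
    [0,0,0],
    [0,0,0],
    [0,0,0],
    [0,0,0],
    [0,0,0]
  ],
  "gripper": [1,1,1,1,1,0.7,0.5]
}}

```text
time_s: 9.78
ee_pos: [0.6125, -0.1801, 0.085]
tool_rot: [-3.137, -0.154, 0.003]
force: [0.4, 0.1, -0.4]
grip_width: 0.75
grip_force: 0.0
```

Emit:
{"fn": "play_rows", "kwargs": {
  "slide": [
    [0,0,0],
    [0,0,0],
    [0,0,0],
    [0,0,0],
    [0,0,0],
    [0,0,0],
    [0,0,0],
    [0,0,0]
  ],
  "rotation": [
    [0,0,0],
    [0,0,0],
    [0,0,0],
    [0,0,0],
    [0,0,0],
    [0,0,0],
    [0,0,0],
    [0,0,0]
  ],
  "gripper": [0.4,0.3,0.2,0.1,0,0,0,0],
  "squeeze": 60
}}

```text
time_s: 10.45
ee_pos: [0.6133, -0.1802, 0.0869]
tool_rot: [3.138, 0.151, 0.002]
force: [-1.1, 2.3, 5.5]
grip_width: 0.226
grip_force: 59.1
```

```bash
python3 - <<'E'
from h import *
where()
c=grab('wrist');im=np.array(c['pixels']).copy()
s=sensors.state();R=Ro.from_rotvec(s['tool_rot']);Y=R.apply([0,1,0]);yaw=np.arctan2(Y[1],Y[0])
p=np.array([s['ee_pos'][0],s['ee_pos'][1],yaw])
for X in [(.09,0,.04),(.045,.045,.04)]:
    u=proj(c,T(p,X))[0];print((u/.64).round(1)); cv2.circle(im,tuple(int(v) for v in u),2,(0,255,0),1)
cv2.imwrite('pics/w4.png',cv2.resize(im,(800,600)))
E
```

```text
10.45 pos [ 0.6133 -0.1802  0.0869] yyaw -84.48 z [ 0.002 -0.    -1.   ] F [-1.1  2.3  5.5] w 0.226 gf 59.1 q6 1.13
rack xyz [ -30.1 -269.1   86.9]
[663.5 361. ]
[544.7 233.5]
```

View pics/w4.png

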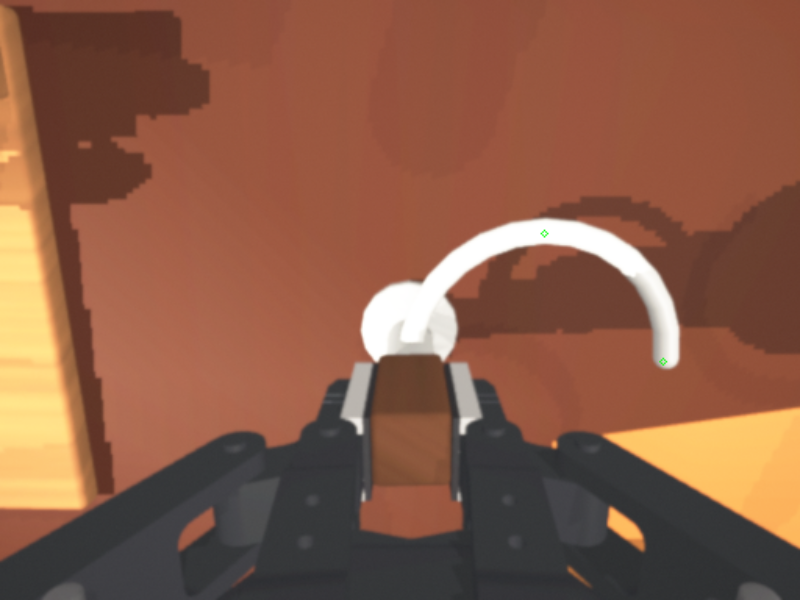

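Held squarely: the hook tip (664,361) and arc (545,233) fall on their predictions. I'll lift and carry.

Emit:
{"fn": "play_rows", "kwargs": {
  "slide": [
    [0,0,-0.2],
    [0,0,-0.6],
    [0,0,-0.9],
    [0,0,-0.9],
    [0,0,-0.7],
    [0,0,0]
  ],
  "rotation": [
    [0,0,0],
    [0,0,0],
    [0,0,0],
    [0,0,0],
    [0,0,0],
    [0,0,0]
  ],
  "gripper": [0,0,0,0,0,0]
}}

```text
time_s: 11.0
ee_pos: [0.6142, -0.1808, 0.2249]
tool_rot: [3.134, 0.151, 0.013]
force: [0.1, -0.5, -2.8]
grip_width: 0.227
grip_force: 59.4
```

```bash
python3 - <<'E'
from h import *
where(); a=np.radians(230)
S=T(rp[:3],(-.045+.045*np.cos(a),.05+.045*np.sin(a),.212)); print(S)
need(S,down(50+np.degrees(rp[2])))
E
```

```text
11.0 pos [ 0.6142 -0.1808  0.2249] yyaw -84.49 z [ 0.009 -0.003 -1.   ] F [ 0.1 -0.5 -2.8] w 0.227 gf 59.4 q6 1.13
rack xyz [ -29.2 -269.7  224.9]
[0.5497266  0.10066961 0.212     ]
slide in present axes [-0.932 -7.16   0.285] turn/5deg [ 1.40e-01  1.00e-02 -2.77e+01] slide in final axes [5.442 4.744 0.322] dist 0.289
```

Emit:
{"fn": "play_rows", "kwargs": {
  "slide": [
    [-0.09,-0.72,0.03],
    [-0.12,-0.92,0.03],
    [-0.12,-0.92,0.04],
    [-0.12,-0.92,0.04],
    [-0.12,-0.92,0.04],
    [-0.12,-0.92,0.04],
    [-0.12,-0.92,0.03],
    [-0.12,-0.92,0.03],
    [0,0,0],
    [0,0,0]
  ],
  "rotation": [
    [0,0,0],
    [0,0,0],
    [0,0,0],
    [0,0,0],
    [0,0,0],
    [0,0,0],
    [0,0,0],
    [0,0,0],
    [0,0,-0.5],
    [0,0,-1]
  ],
  "gripper": [0,0,0,0,0,0,0,0,0,0]
}}

```text
time_s: 11.83
ee_pos: [0.5474, 0.1032, 0.206]
tool_rot: [3.121, 0.363, -0.002]
force: [-0.4, -0.2, -4.7]
grip_width: 0.223
grip_force: 60.7
```

Emit:
{"fn": "play_rows", "kwargs": {
  "slide": [
    [0,0,0],
    [0,0,0],
    [0,0,0],
    [0,0,0],
    [0,0,0],
    [0,0,0],
    [0,0,0],
    [0,0,0],
    [0,0,0],
    [0,0,0]
  ],
  "rotation": [
    [0,0,-1],
    [0,0,-1],
    [0,0,-1],
    [0,0,-1],
    [0,0,-1],
    [0,0,-1],
    [0,0,-1],
    [0,0,-1],
    [0,0,-1],
    [0,0,-1]
  ],
  "gripper": [0,0,0,0,0,0,0,0,0,0]
}}

```text
time_s: 12.67
ee_pos: [0.5478, 0.1011, 0.2059]
tool_rot: [-2.674, -1.647, 0.002]
force: [-0.0, -0.0, -3.2]
grip_width: 0.224
grip_force: 60.7
```

Emit:
{"fn": "play_rows", "kwargs": {
  "slide": [
    [0,0,0],
    [0,0,0],
    [0,0,0],
    [0,0,0],
    [0,0,0],
    [0,0,0],
    [0,0,0],
    [0,0,0],
    [0,0,0],
    [0,0,0]
  ],
  "rotation": [
    [0,0,-1],
    [0,0,-1],
    [0,0,-1],
    [0,0,-1],
    [0,0,-1],
    [0,0,-1],
    [0,0,-1],
    [0,0,-1],
    [0,0,-1],
    [0,0,-1]
  ],
  "gripper": [0,0,0,0,0,0,0,0,0,0]
}}

```text
time_s: 13.5
ee_pos: [0.5479, 0.1011, 0.2059]
tool_rot: [-1.727, -2.623, 0.002]
force: [0.3, -0.3, -4.8]
grip_width: 0.224
grip_force: 60.6
```

Emit:
{"fn": "play_rows", "kwargs": {
  "slide": [
    [0,0,0],
    [0,0,0],
    [0,0,0],
    [0,0,0],
    [0,0,0],
    [0,0,0],
    [0,0,0],
    [0,0,0],
    [0,0,0]
  ],
  "rotation": [
    [0,0,-1],
    [0,0,-1],
    [0,0,-1],
    [0,0,-1],
    [0,0,-1],
    [0,0,-1],
    [0,0,-0.2],
    [0,0,0],
    [0,0,0]
  ],
  "gripper": [0,0,0,0,0,0,0,0,0]
}}

```text
time_s: 14.25
ee_pos: [0.5481, 0.1012, 0.2063]
tool_rot: [-0.974, -2.986, 0.0]
force: [0.6, -0.1, -4.2]
grip_width: 0.224
grip_force: 60.7
```

```bash
python3 - <<'E'
from h import *
where(); a=np.radians(230)
S=T(rp[:3],(-.045+.045*np.cos(a),.05+.045*np.sin(a),.102)); print(S)
need(S,down(50+np.degrees(rp[2])))
c=grab('wrist');im=np.array(c['pixels']).copy()
for X in [(.02,-.1,.062),(-.003,.065,.052),(-.003,.035,.052),(.016,.045,.062),(.024,.045,.062),(-.12,-.125,.012),(.085,.125,.012),(-.12,.125,.012),(.011,.061,.064),(.011,.081,.064)]:
    u=proj(c,T(rp[:3],X))[0]; print((u/.64).round(0))
    cv2.circle(im,tuple(int(v) for v in u),2,(0,255,0),1)
cv2.imwrite('pics/w5.png',cv2.resize(im,(800,600)))
E
```

```text
14.25 pos [0.5481 0.1012 0.2063] yyaw 53.86 z [-0.001 -0.    -1.   ] F [ 0.6 -0.1 -4.2] w 0.224 gf 60.7 q6 -0.82
rack xyz [-75.5  16.2 206.3]
[0.5497266  0.10066961 0.102     ]
slide in present axes [-0.041  0.013  2.607] turn/5deg [-0.01 -0.   -0.03] slide in final axes [-0.04   0.012  2.607] dist 0.104
[367. 524.]
[560. 326.]
[517. 358.]
[555. 378.]
[564. 388.]
[204. 355.]
[695. 349.]
[506.  93.]
[575. 356.]
[605. 334.]
```

View pics/w5.png

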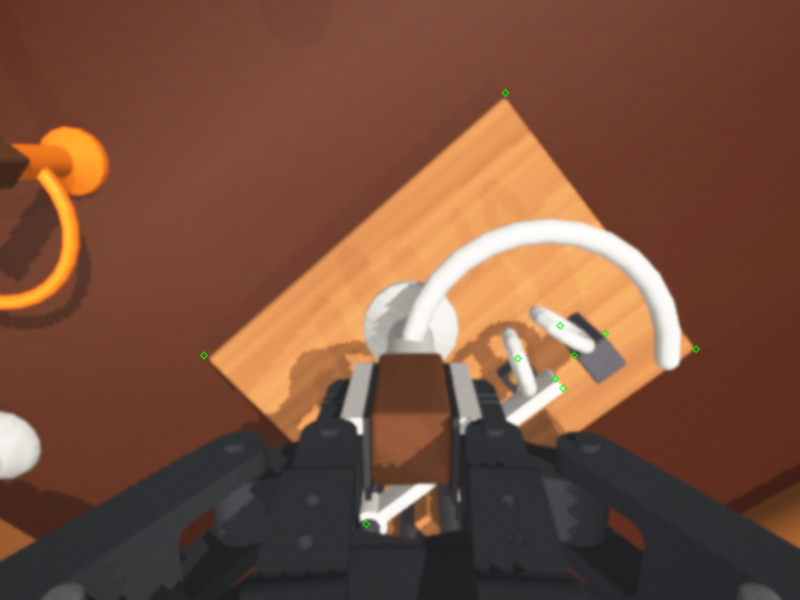

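The predicted points lie within about 2 mm of the board corners, post and eyes; the real eyes are about (+2,+3) px off at (562,330) and (519,359). The pin hangs straight and the bar is shut. I'll apply a small correction and lower.

Emit:
{"fn": "play_rows", "kwargs": {
  "slide": [
    [-0.08,0.03,0.4],
    [0,0,0.6],
    [0,0,0.6],
    [0,0,0.5],
    [0,0,0.3],
    [0,0,0.2],
    [0,0,0]
  ],
  "rotation": [
    [0,0,0],
    [0,0,0],
    [0,0,0],
    [0,0,0],
    [0,0,0],
    [0,0,0],
    [0,0,0]
  ],
  "gripper": [0,0,0,0,0,0,0]
}}

```text
time_s: 14.88
ee_pos: [0.5512, 0.1003, 0.1014]
tool_rot: [-0.971, -2.986, 0.001]
force: [-0.3, -0.1, -4.6]
grip_width: 0.227
grip_force: 60.6
```

```bash
python3 - <<'E'
from h import *
where(); a=np.radians(230)
S=T(rp[:3],(-.045+.045*np.cos(a),.05+.045*np.sin(a),.102))
need(S,down(50+np.degrees(rp[2])))
E
```

```text
14.8833 pos [0.5512 0.1003 0.1014] yyaw 53.97 z [-0.002 -0.    -1.   ] F [-0.3 -0.1 -4.6] w 0.227 gf 60.6 q6 -0.83
rack xyz [-72.5  15.1 101.4]
slide in present axes [ 0.035 -0.014 -0.015] turn/5deg [-0.02 -0.02 -0.  ] slide in final axes [ 0.035 -0.014 -0.015] dist 0.002
```

Clear of the board and on target. I'll rotate about the arc centre.

Emit:
{"fn": "play_rows", "kwargs": {
  "slide": [
    [0.098,0.004,0],
    [0.098,0.004,0],
    [0.098,0.004,0],
    [0.098,0.004,0],
    [0.098,0.004,0],
    [0.098,0.004,0]
  ],
  "rotation": [
    [0,0,1],
    [0,0,1],
    [0,0,1],
    [0,0,1],
    [0,0,1],
    [0,0,1]
  ],
  "gripper": [0,0,0,0,0,0]
}}

```text
time_s: 15.38
ee_pos: [0.5375, 0.1187, 0.1041]
tool_rot: [1.716, 2.629, 0.002]
force: [-0.5, 0.1, -4.0]
grip_width: 0.228
grip_force: 60.8
```

```bash
cat >> h.py <<'E'
def arc(phi,z=.102):
    where(); a=np.radians(180+phi); S=T(rp[:3],(-.045+.045*np.cos(a),.05+.045*np.sin(a),z)); need(S,down(phi+np.degrees(rp[2])))
E
python3 - <<'E'
from h import *
arc(20)
for n in('scene','side'): grab(n)
E
```

```text
15.3833 pos [0.5375 0.1187 0.1041] yyaw 23.73 z [ 0.002  0.    -1.   ] F [-0.5  0.1 -4. ] w 0.228 gf 60.8 q6 -0.26
rack xyz [-84.9  34.3 104.1]
slide in present axes [ 0.027 -0.054  0.052] turn/5deg [ 0.02  0.01 -0.05] slide in final axes [ 0.027 -0.053  0.052] dist 0.003
```

Emit:
{"fn": "play_rows", "kwargs": {
  "slide": [
    [0.098,-0.01,0.02],
    [0.098,-0.01,0.02],
    [0.098,0.004,0],
    [0.098,0.004,0],
    [0.098,0.004,0]
  ],
  "rotation": [
    [0,0,1],
    [0,0,1],
    [0,0,1],
    [0,0,1],
    [0,0,1]
  ],
  "gripper": [0,0,0,0,0]
}}

```text
time_s: 15.9
ee_pos: [0.5324, 0.1371, 0.1019]
tool_rot: [2.241, 2.2, 0.002]
force: [-1.1, -0.0, -3.1]
grip_width: 0.229
grip_force: 60.8
```

```bash
python3 - <<'E'
from h import *
arc(-5)
E
```

```text
15.9 pos [0.5324 0.1371 0.1019] yyaw -1.06 z [ 0.001  0.    -1.   ] F [-1.1 -0.  -3.1] w 0.229 gf 60.8 q6 0.2
rack xyz [-88.7  53.1 101.9]
slide in present axes [ 0.018 -0.031 -0.003] turn/5deg [ 0.02 -0.   -0.01] slide in final axes [ 0.018 -0.031 -0.003] dist 0.001
```

Emit:
{"fn": "play_rows", "kwargs": {
  "slide": [
    [0.098,0.004,0],
    [0.098,0.004,0],
    [0.098,0.004,0],
    [0.098,0.004,0],
    [0.098,0.004,0]
  ],
  "rotation": [
    [0,0,1],
    [0,0,1],
    [0,0,1],
    [0,0,1],
    [0,0,1]
  ],
  "gripper": [0,0,0,0,0]
}}

```text
time_s: 16.32
ee_pos: [0.537, 0.1561, 0.1019]
tool_rot: [2.665, 1.663, 0.002]
force: [-0.4, -0.4, -5.0]
grip_width: 0.223
grip_force: 60.8
```

```bash
python3 - <<'E'
from h import *
arc(-30)
E
```

```text
16.3167 pos [0.537  0.1561 0.1019] yyaw -26.05 z [ 0.001  0.    -1.   ] F [-0.4 -0.4 -5. ] w 0.223 gf 60.8 q6 0.67
rack xyz [-82.8  71.7 101.9]
slide in present axes [ 0.002 -0.035 -0.003] turn/5deg [ 0.01 -0.01 -0.01] slide in final axes [ 0.002 -0.035 -0.003] dist 0.001
```

Emit:
{"fn": "play_rows", "kwargs": {
  "slide": [
    [0.098,0.004,0],
    [0.098,0.004,0],
    [0.098,0.004,0],
    [0.098,0.004,0],
    [0.098,0.004,0],
    [0.098,0.004,0],
    [0.02,0,0],
    [0,0,0]
  ],
  "rotation": [
    [0,0,1],
    [0,0,1],
    [0,0,1],
    [0,0,1],
    [0,0,1],
    [0,0,1],
    [0,0,0.2],
    [0,0,0]
  ],
  "gripper": [0,0,0,0,0,0,0,0]
}}

```text
time_s: 16.98
ee_pos: [0.5527, 0.174, 0.1015]
tool_rot: [3.011, 0.897, 0.001]
force: [0.6, -0.5, -4.9]
grip_width: 0.222
grip_force: 60.7
```

Emit:
{"fn": "play_rows", "kwargs": {
  "slide": [
    [0,0,0.03],
    [0,0,0.03],
    [0,0,0]
  ],
  "rotation": [
    [0,0,0],
    [0,0,0],
    [0,0,0]
  ],
  "gripper": [0,0,0]
}}

```text
time_s: 17.23
ee_pos: [0.5524, 0.174, 0.0989]
tool_rot: [3.011, 0.895, 0.001]
force: [-0.3, 0.5, 0.3]
grip_width: 0.222
grip_force: 61.3
```

```bash
python3 - <<'E'
from h import *
arc(-61,.099)
E
```

```text
17.2333 pos [0.5524 0.174  0.0989] yyaw -56.88 z [ 0.001  0.    -1.   ] F [-0.3  0.5  0.3] w 0.222 gf 61.3 q6 1.23
rack xyz [-66.1  88.5  98.9]
slide in present axes [-0.004 -0.027 -0.001] turn/5deg [ 0.   -0.01  0.03] slide in final axes [-0.004 -0.027 -0.001] dist 0.001
```

The foot rests on the board, since the weight has left the wrist. I'll release and lift away.

Emit:
{"fn": "play_rows", "kwargs": {
  "slide": [
    [0,0,0],
    [0,0,0],
    [0,0,0],
    [0,0,0],
    [0,0,0],
    [0,0,0]
  ],
  "rotation": [
    [0,0,0],
    [0,0,0],
    [0,0,0],
    [0,0,0],
    [0,0,0],
    [0,0,0]
  ],
  "gripper": [0.26,0.32,0.4,0.5,0.55,0.55]
}}

```text
time_s: 17.73
ee_pos: [0.5523, 0.1741, 0.0986]
tool_rot: [3.012, 0.893, 0.0]
force: [0.5, -0.4, -0.5]
grip_width: 0.55
grip_force: 0.0
```

Emit:
{"fn": "play_rows", "kwargs": {
  "slide": [
    [0,0,-0.3],
    [0,0,-0.6],
    [0,0,-0.9],
    [0,0,-0.9],
    [-0.7,0,-0.5],
    [-0.7,0,0],
    [-0.7,0,0],
    [-0.7,0,0],
    [0,0,0],
    [0,0,0]
  ],
  "rotation": [
    [0,0,0],
    [0,0,0],
    [0,0,0],
    [0,0,0],
    [0,0,0],
    [0,0,0],
    [0,0,0],
    [0,0,0],
    [0,0,0],
    [0,0,0]
  ],
  "gripper": [0.55,0.55,0.55,0.55,0.55,0.55,0.55,0.55,0.55,0.55]
}}

```text
time_s: 18.57
ee_pos: [0.4581, 0.1127, 0.228]
tool_rot: [3.012, 0.891, 0.003]
force: [0.1, 1.4, 1.4]
grip_width: 0.548
grip_force: 0.0
```

```bash
python3 - <<'E'
from h import *
where()
w=np.array(grab('wrist')['pixels']);c=grab('scene')['pixels'];d=grab('side')['pixels']
a=cv2.resize(c[190:360,190:390],(400,340));b=cv2.resize(d[150:320,140:340],(400,340))
im=np.zeros((600,800,3),np.uint8);im[:300]=np.hstack([a[:300],b[:300]]);im[300:,:400]=cv2.resize(w,(400,300));im[300:,400:]=cv2.resize(c,(400,300))
cv2.imwrite('pics/end.png',im)
E
```

```text
18.5667 pos [0.4581 0.1127 0.228 ] yyaw -57.03 z [ 0.002  0.    -1.   ] F [0.1 1.4 1.4] w 0.548 gf 0.0 q6 1.16
rack xyz [-164.5   33.9  228. ]
```

View pics/end.png

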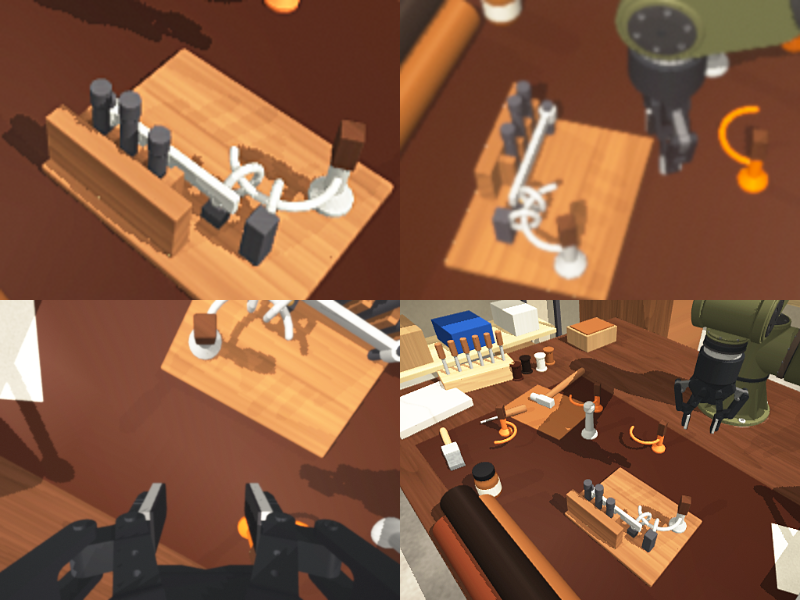

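The bar is shut. The hook passes through both eyes with its tip standing out at about (233,150) in the top-left panel. The pin is upright on the board, and the punches and pounder are still standing.

```bash
python3 -c "
from rig import close_job
print(close_job())"
```

```text
the job is handed in; nothing more can be done
None
```

The rack is locked and the job handed in: the keeper bar is shut past the spring ball, the pin's hook runs through both eyes with about 3 cm of tip showing by the pose I set (not measured afterwards), the pin stands released and upright on the board, and the punches and pounder are still standing.

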